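# Move the bottle row to the wooden rack in reverse

## Robot

A 6-joint arm with a two-finger parallel gripper is mounted at the origin on a cart in front of the work surface, level with it; the furniture and walls round the work are solid. World frame = base frame: x ahead of the robot, y to its left, z up, the work surface at z = 0. Lengths are in m, angles in rad, forces in N, time in s.
With the tool pointing down it reaches from about 0.35 to 0.775 m from the base axis. Payload 5.5 kg.
Tool frame: the origin (TCP) lies midway between the tips of the shut fingers; the grasp point (between the pads) lies 19 mm behind it; z points along the fingers, y is the line along which they close (so a half turn about z gives the same grasp; the last joint's range is limited). The gripper opens to 85 mm and grips with 20 to 120 N. Pads are 22 mm wide; open, the fingers measure 114 mm over their backs; the gripper's body (76 mm by 85 mm) begins 54 mm behind the grasp point. The pads swing forward as they close: fully open they stand 13 mm farther back than shut.
Start: joints at [-1.38, 0.313, 0.046, 1.304, 0, 1.431], TCP at [0.187, -0.544, 0.231] pointing down, gripper open.
Joint ranges: [-2.76, 2.76], [-0.86, 1.69], [-1.03, 1.26], [-2.2, 2.34], [-1.47, 1.5], [-3.14, 3.14]. Speed limits (rad/s): [2.57, 2.57, 3.14, 3.14, 3.14, 3.14].

## Interface

Orientations are given as a unit quaternion [w, x, y, z].
In Python, from workcell import env gives the robot as it stands. The module is installed in compiled form; this text tells all that it offers.
- The arm moves only by the tool carry_out, never from a script. Its argument "series" is a list of rows, each an object with "delta_rot": the turn, a rotation vector about the world's x, y, z normalised to -1 to 1, where 1 is 0.1 rad, a list of three; "travel": the shift along the world's x, y, z normalised to -1 to 1, where 1 is 0.025 m, a list of three; "fingers": the closure, from -1 (fully open) to 1 (shut). In form: [{"delta_rot": [ax, ay, az], "travel": [tx, ty, tz], "fingers": fingers}, ...]. A call has 1 to 5 rows; each row shifts and turns the commanded pose from where the row before left it; what a row does not reach is not made up. A row lasts 1/8 s, in which the tool goes at most 62.5 mm and 10.7 degrees, less where a joint would pass 70% of its speed; a pose out of reach is approached as far as the arm can. A call with a number of a shift or a turn outside -1 to 1 is refused whole. A call with a gripper value outside its range is refused whole. The fingers move at their own pace and stop on an object; "squeeze" is the grip in N (left out, the last holds). Time passes only in rows, so rows that do not move let the fingers close. It gives the time, the measured TCP pose, the force, the opening and the grip force at its end, in the units of the state.
- env.get_state(): the state, without advancing time (a new reading comes with each control period).
- env.read_camera(name): name is "scene" or "top" or "wrist"; returns a dict with "color" (384x512x3 uint8, red, green, blue), "fx", "fy", "cx", "cy" (pixels), "world_from_camera" (4x4, takes a point from camera to world coordinates); the wrist camera has in their place "hand_eye" (4x4, takes a point from camera to tool coordinates, whose origin is the TCP and whose axes are the flange's). Camera axes: x right, y up, looking along -z (the intrinsics and any distortion apply to the point x, -y, -z); pixel columns grow to the right and rows downward; lengths in m; the calibration is good to about 2 mm. A picture is of the moment at which its call begins: read the wrist's pose just before it. There is no depth.
- env.hand_in(): hands the job in; it is judged then, once.
The state is a dict: "clock": time; "joint_pos": joint angles; "qvel": joint speeds; "tau": joint torques, N m; "tcp_pos": TCP position; "orientation": TCP orientation; "wrist_force": force on the tool from outside, world axes, zero at the start; "ft_torque": the same for the moment, N m; "finger_gap": finger opening in m; "grip_force": force on a finger pad.
Only numpy, scipy, OpenCV 4.12 (cv2) and the standard library are available. Lean on these libraries where they do the work, as an engineer would, in place of code of your own. Each camera call takes 0.05 s, during which the arm holds its last target. There are 200 camera calls.

## Task

Move the four bottles from the grey rack into the plywood rack, one to each bay, in reverse order: the bottle at the left end of the grey rack goes to the right end bay of the plywood rack, the next one beside it, and so on, left and right as the robot sees them. Keep them upright, and set each one down on the floor of its bay rather than dropping it.

Things in the scene. Friction and masses are not known exactly. Their poses are not given: they have to be found in the camera images.
- blue_bottle: Blue lubricant bottle, round, body 40 mm diameter up to 51 mm, shoulder to 60 mm, narrower blue cap to 77 mm. Origin: centre of its underside, z up. Loose, 20 to 110 g; starts upright in a bay of the grey rack. Can be gripped from above with the pads on the body about 34 mm above its underside.
- orange_bottle: Small white glue bottle, body 29 mm diameter up to 45 mm, shoulder to 55 mm, narrower orange cap to 75 mm. Origin: centre of its underside, z up. Loose, 20 to 110 g; starts upright in a bay of the grey rack. Can be gripped from above with the pads on the body about 34 mm above its underside.
- black_bottle: Amber-brown flux bottle, body 36 mm diameter up to 39 mm, shoulder to 55 mm, narrower black cap to 70 mm. Origin: centre of its underside, z up. Loose, 20 to 110 g; starts upright in a bay of the grey rack. Can be gripped from above with the pads on the body about 34 mm above its underside.
- white_tub: Cream tub 33 mm diameter, 55 mm tall, with a white screw cap of the same width. Origin: centre of its underside, z up. Loose, 20 to 110 g; starts upright in a bay of the grey rack. Can be gripped from above with the pads on the body about 34 mm above its underside.
- blue_tag: Blue plastic marker clip on a dark plate, 36 mm wide, fixed to the front wall of the grey rack before the bay in which blue_bottle stands at the start (same colour as that cap). It stays there and so shows the starting order. Origin: 28 mm in front of the bay's centre (rack x = -0.028), 8 mm above the worktop; its top is about 20 mm above the worktop.
- orange_tag: Orange plastic marker clip on a dark plate, 36 mm wide, fixed to the front wall of the grey rack before the bay in which orange_bottle stands at the start (same colour as that cap). It stays there and so shows the starting order. Origin: 28 mm in front of the bay's centre (rack x = -0.028), 8 mm above the worktop; its top is about 20 mm above the worktop.
- black_tag: Black plastic marker clip on a dark plate, 36 mm wide, fixed to the front wall of the grey rack before the bay in which black_bottle stands at the start (same colour as that cap). It stays there and so shows the starting order. Origin: 28 mm in front of the bay's centre (rack x = -0.028), 8 mm above the worktop; its top is about 20 mm above the worktop.
- white_tag: White plastic marker clip on a dark plate, 36 mm wide, fixed to the front wall of the grey rack before the bay in which white_tub stands at the start (same colour as that cap). It stays there and so shows the starting order. Origin: 28 mm in front of the bay's centre (rack x = -0.028), 8 mm above the worktop; its top is about 20 mm above the worktop.
- grey_rack: Grey plastic rack, steel ends, holds the bottles at the start; 68x256 mm, fixed, on the left or right. Origin: underside centre, on the worktop; +y along the row to its left end as the robot sees it (yaw -0.6 to -0.3), +x away from the robot. 4 bays centred at x 0, y +0.093, +0.031, -0.031, -0.093 m, each 60 (x) by 58 mm inside, floor 6 mm above origin, wall tops 18 mm, end plates 22 mm.
- wood_rack: Pale plywood rack, darker wooden ends, empty at the start; 68x256 mm, fixed, on the left or right. Origin: underside centre, on the worktop; +y along the row to its left end as the robot sees it (yaw -0.6 to -0.3), +x away from the robot. 4 bays centred at x 0, y +0.093, +0.031, -0.031, -0.093 m, each 60 (x) by 58 mm inside, floor 6 mm above origin, wall tops 18 mm, end plates 22 mm.
Not all that is in view belongs to the job. What is shaped like the white_tub but yellow is not meant.

How it is judged:
By the outcome, as a careful person would: the job done as asked, in the order asked, and still so for the second after the job is handed in, with the robot touching nothing.
It also fails if it takes over 106 s, if anything falls off the work surface, if the arm or the gripper's body presses on something with over 40 N, if the wrist force passes 120 N, or if a joint passes its speed limit or range.

## Working session

There is one attempt and no reset: what is moved stays moved. The work goes in short steps, Python scripts to look and compute and a tool call to move; the robot and the scene stay as the last step left them, time stands still between calls to the robot, and variables do not carry over. Pictures are saved under pics/ and viewed, at most 14 in all, crops included, and the job is handed in when it is done.

Besides the shell and the picture viewer there is one more tool, called after "Request:" as name([rows], argument=value, ...), one row to a line, values as JSON. carry_out: Moves the arm, as the interface text tells. Its arguments: {"type":"object","properties":{"series":{"type":"array","items":{"type":"object","properties":{"delta_rot":{"type":"array","items":{"type":"number"}},"travel":{"type":"array","items":{"type":"number"}},"fingers":{"type":"number"}}}},"squeeze":{"type":"number"}},"required":["series"]}

```bash
mkdir -p pics
python3 - <<'E'
from workcell import env
import cv2,numpy as np
s=env.get_state();print(s['clock'],s['tcp_pos'],s['orientation'],s['finger_gap'])
for n in('scene','top'):
    c=env.read_camera(n);np.savez(f'{n}.npz',**c)
    print(n,c['fx'],c['cx'],c['cy'],np.round(c['world_from_camera'],3).tolist(),[k for k in c])
    cv2.imwrite(f'pics/{n}0.png',c['color'][:,:,::-1])
E
```

```text
0.0 [ 0.18665441 -0.54332166  0.23040038] [-9.15086868e-04  9.86350132e-01  1.64658977e-01 -2.87589387e-05] 0.08544172684322199
scene 398.30590975625125 254.1390944200736 184.403497071681 [[-0.84, 0.294, -0.455, 0.055], [-0.542, -0.484, 0.687, 0.704], [-0.018, 0.824, 0.566, 0.664], [0.0, 0.0, 0.0, 1.0]] ['color', 'fx', 'fy', 'cx', 'cy', 'world_from_camera']
top 361.24752467685204 248.01060206589284 193.17497043342908 [[-0.005, 0.984, -0.178, 0.359], [-1.0, 0.001, 0.031, -0.053], [0.03, 0.178, 0.983, 1.201], [0.0, 0.0, 0.0, 1.0]] ['color', 'fx', 'fy', 'cx', 'cy', 'world_from_camera']
```

View pics/scene0.png

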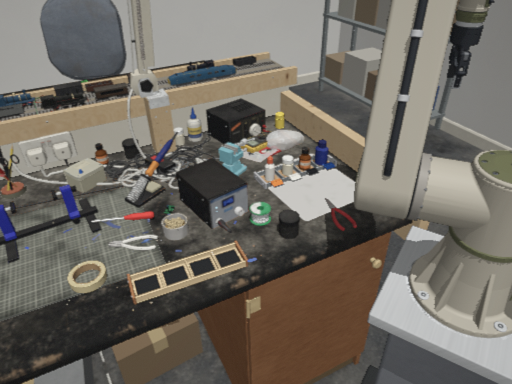

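View pics/top0.png

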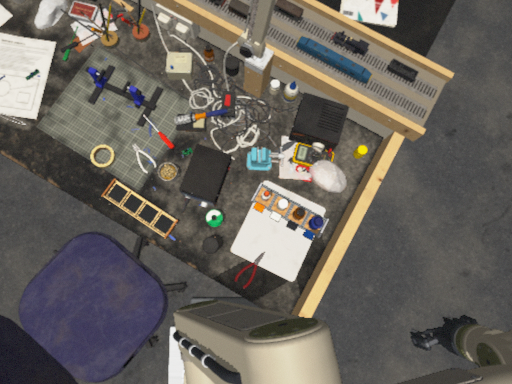

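The scene view shows the empty plywood rack in front at (188,272) and the grey rack by the paper at (290,170). The top view shows the grey rack at (290,208), with orange, white, black and blue from left to right, and the wood rack at (140,207). I'll zoom in on both.

Run:
```python
import cv2,numpy as np
t=np.load('top.npz')['color'][:,:,::-1]
a=cv2.resize(t[170:250,90:190],None,fx=4,fy=4,interpolation=cv2.INTER_CUBIC)
b=cv2.resize(t[170:250,240:340],None,fx=4,fy=4,interpolation=cv2.INTER_CUBIC)
s=np.load('scene.npz')['color'][:,:,::-1]
c=cv2.resize(s[235:305,120:270],(800,373),interpolation=cv2.INTER_CUBIC)
cv2.imwrite('pics/topz.png',np.hstack([a,b]));cv2.imwrite('pics/scz.png',c)
```

```text
(no output)
```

View pics/topz.png

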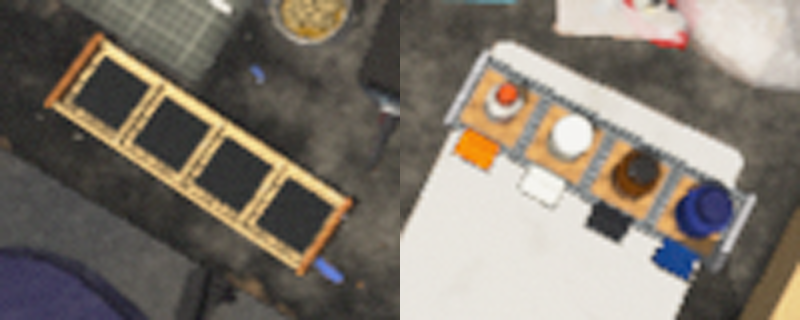

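View pics/scz.png

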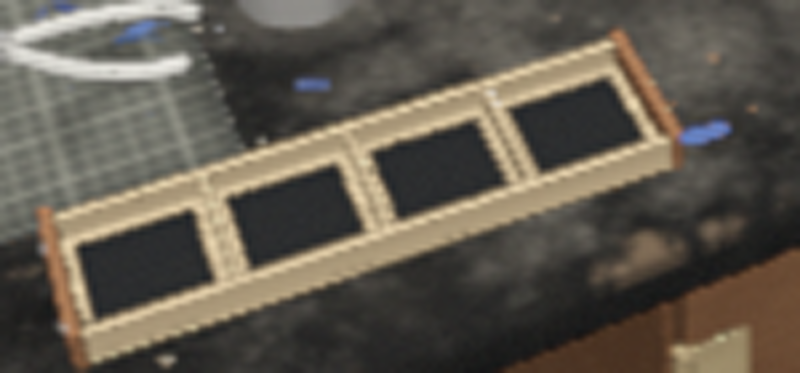

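```bash
cat > h.py <<'E'
import numpy as np
from scipy.optimize import least_squares
from scipy.spatial.transform import Rotation as R
def ray(c,uv,T=None):
    T=c['world_from_camera'] if T is None else T
    d=T[:3,:3]@np.array([(uv[0]-c['cx'])/c['fx'],-(uv[1]-c['cy'])/c['fy'],-1]);return T[:3,3],d
def hit(c,uv,z,T=None):
    o,d=ray(c,uv,T);return o+d*(z-o[2])/d[2]
def w(p,l):
    x,y,a=p;l=np.asarray(l);return np.c_[x+np.cos(a)*l[:,0]-np.sin(a)*l[:,1],y+np.sin(a)*l[:,0]+np.cos(a)*l[:,1]]
def fit(loc,pts):
    return least_squares(lambda p:(w(p,loc)-pts).ravel(),[pts[:,0].mean(),pts[:,1].mean(),-.45],loss='soft_l1',f_scale=.003)
B=[[0,.093],[0,.031],[0,-.031],[0,-.093]]
E
python3 - <<'E'
from h import *
t=np.load('top.npz');s=np.load('scene.npz')
f=lambda u,v,ou:((u-.0)/4+ou-.375,v/4+170-.375)
C=[[.034,.128],[-.034,.128],[.034,-.128],[-.034,-.128]]
wc=[(97,37),(48,104),(350,202),(303,272)];wb=[(112.5,92),(175,132),(235,170),(298,214)];sb=[(145,264),(296,216),(440,170),(577,124)]
P1=np.array([hit(t,f(*q,90),.022)[:2] for q in wc]);P2=np.array([hit(t,f(*q,90),.006)[:2] for q in wb])
P3=np.array([hit(s,(q[0]/5.333+120-.4,q[1]/5.333+235-.4),.006)[:2] for q in sb])
for n,l,p in(('corn',C,P1),('bay',B,P2),('scene',B,P3),('all',C+B+B,np.r_[P1,P2,P3])):
    r=fit(l,p);print(n,r.x.round(4),(r.fun.reshape(-1,2)*1e3).round(1).tolist())
print(w(r.x,B).round(4))
g=[(489,53),(450,123),(752,198),(717,267)]
P=np.array([hit(t,f(u-400,v,240),.022)[:2] for u,v in g]);r=fit(C,P);print('grey',r.x.round(4),(r.fun*1e3).round(1));print(w(r.x,B).round(4))
for q,z in zip([(508,92),(572,130),(638,170),(712,205)],[.075,.055,.07,.077]):print(hit(t,f(q[0]-400,q[1],240),z).round(4))
E
```

```text
corn [ 0.5241  0.2658 -0.5734] [[1.4, 1.2], [0.4, 1.8], [-0.6, -2.0], [-1.2, -1.0]]
bay [ 0.5272  0.2651 -0.574 ] [[0.2, -0.4], [0.2, 0.7], [-1.7, -0.6], [1.1, 0.3]]
scene [ 0.5242  0.267  -0.5814] [[-0.3, 0.1], [0.1, -0.1], [0.4, -0.3], [-0.3, 0.3]]
all [ 0.5251  0.266  -0.5757] [[2.6, 1.1], [1.7, 1.9], [0.2, -1.7], [-0.4, -0.6], [-1.7, 0.3], [-1.8, 1.6], [-3.9, 0.3], [-1.1, 1.3], [0.1, -0.7], [0.9, -1.0], [1.4, -1.4], [1.0, -1.0]]
[[0.5757 0.344 ]
 [0.542  0.292 ]
 [0.5082 0.24  ]
 [0.4744 0.188 ]]
grey [ 0.5181 -0.2277 -0.5048] [ 1.7  3.7  1.3  3.6 -0.4 -4.6 -3.4 -3. ]
[[ 0.563  -0.1463]
 [ 0.5331 -0.2006]
 [ 0.5031 -0.2549]
 [ 0.4731 -0.3091]]
[ 0.5653 -0.1469  0.075 ]
[ 0.5379 -0.1997  0.055 ]
[ 0.5035 -0.2495  0.07  ]
[ 0.4749 -0.3058  0.077 ]
```

The two views agree on the racks to within 3 mm. I'll move over the grey rack and refine with the wrist camera there.

Request:
carry_out([
  {"delta_rot": [0,0,0.49],"travel": [0.88,0.84,0],"fingers": -1},
  {"delta_rot": [0,0,0.49],"travel": [0.88,0.84,0],"fingers": -1},
  {"delta_rot": [0,0,0.49],"travel": [0.88,0.84,0],"fingers": -1},
  {"delta_rot": [0,0,0.49],"travel": [0.88,0.84,0],"fingers": -1},
  {"delta_rot": [0,0,0.49],"travel": [0.88,0.84,0],"fingers": -1},
], squeeze=35)

```text
clock: 0.72
tcp_pos: [0.2973, -0.4379, 0.2309]
orientation: [-0.0, 0.959, 0.285, -0.0]
wrist_force: [0.4, -0.1, -0.3]
finger_gap: 0.0853
grip_force: 0.0
```

Request:
carry_out([
  {"delta_rot": [0,0,0.49],"travel": [0.88,0.84,0],"fingers": -1},
  {"delta_rot": [0,0,0.49],"travel": [0.88,0.84,0],"fingers": -1},
  {"delta_rot": [0,0,0.49],"travel": [0.88,0.84,0],"fingers": -1},
  {"delta_rot": [0,0,0.49],"travel": [0.88,0.84,0],"fingers": -1},
  {"delta_rot": [0,0,0.49],"travel": [0.88,0.84,0],"fingers": -1},
])

```text
clock: 1.35
tcp_pos: [0.4072, -0.3329, 0.2309]
orientation: [-0.0, 0.917, 0.4, -0.0]
wrist_force: [0.3, -0.5, -0.0]
finger_gap: 0.0853
grip_force: 0.0
```

Request:
carry_out([
  {"delta_rot": [0,0,0.49],"travel": [0.88,0.84,0],"fingers": -1},
  {"delta_rot": [0,0,0.49],"travel": [0.88,0.84,0],"fingers": -1},
  {"delta_rot": [0,0,0.49],"travel": [0.88,0.84,0],"fingers": -1},
  {"delta_rot": [0,0,0.49],"travel": [0.88,0.84,0],"fingers": -1},
  {"delta_rot": [0,0,0.49],"travel": [0.88,0.84,0],"fingers": -1},
])

```text
clock: 1.98
tcp_pos: [0.5172, -0.228, 0.2308]
orientation: [-0.0, 0.861, 0.509, -0.0]
wrist_force: [-0.2, 0.8, 0.2]
finger_gap: 0.0855
grip_force: 0.0
```

```bash
cat >> h.py <<'E'
def st():
    from workcell import env
    s=env.get_state();r=R.from_quat(np.roll(s['orientation'],-1));y=r.as_matrix()[:,1]
    print('t',round(s['clock'],2),'tcp',np.round(s['tcp_pos'],4),'yang',round(np.arctan2(y[1],y[0]),3),'zax',r.as_matrix()[:,2].round(3),'gap',round(s['finger_gap'],4),'grip',round(s['grip_force'],1),'F',np.round(s['wrist_force'],1),'q6',round(s['joint_pos'][5],2))
    return s,r
def wrist(name):
    import cv2
    from workcell import env
    s,r=st();c=env.read_camera('wrist');T=np.eye(4);T[:3,:3]=r.as_matrix();T[:3,3]=s['tcp_pos'];T=T@c['hand_eye']
    np.savez(name+'.npz',T=T,**c);cv2.imwrite(f'pics/{name}.png',c['color'][:,:,::-1]);return c,T
E
python3 -c "
from h import *
c,T=wrist('w1');print(c.keys(),T.round(3).tolist())"
```

```text
t 1.98 tcp [ 0.5172 -0.228   0.2308] yang -0.503 zax [-0.001  0.    -1.   ] gap 0.0855 grip 0.0 F [-0.2  0.8  0.2] q6 1.52
dict_keys(['color', 'fx', 'fy', 'cx', 'cy', 'hand_eye']) [[0.876, 0.458, 0.15, 0.556], [-0.482, 0.834, 0.268, -0.16], [-0.002, -0.307, 0.952, 0.373], [0.0, 0.0, 0.0, 1.0]]
```

View pics/w1.png

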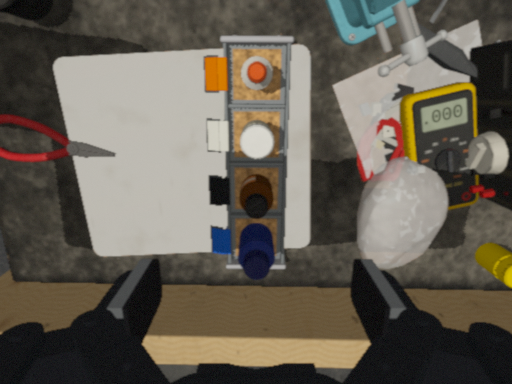

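The wrist picture shows the cap tops at (257,71) orange, (257,141) white, (256,206) black and (256,264) blue. The rack end plates are at rows 39 and 267.

Run:
```python
from h import *
c=np.load('w1.npz');T=c['T']
for q,z in zip([(257,71),(257,141),(256,206),(256,264)],[.075+.006,.061,.076,.083]):print(hit(c,q,z,T).round(4))
C=[[.034,.128],[-.034,.128],[.034,-.128],[-.034,-.128]]
P=np.array([hit(c,q,.022,T)[:2] for q in[(292,39),(222,39),(285,267),(227,267)]])
r=fit(C,P);print(r.x.round(4),(r.fun*1e3).round(1));print(w(r.x,B).round(4))
t=np.load('top.npz')
for q,z in zip([(508,92),(572,130),(638,170),(712,205)],[.081,.061,.076,.083]):print(hit(t,((q[0]-400)/4+239.6,q[1]/4+169.6),z).round(4))
```

```text
[ 0.5638 -0.1457  0.081 ]
[ 0.5347 -0.1988  0.061 ]
[ 0.5051 -0.2506  0.076 ]
[ 0.477  -0.3017  0.083 ]
[ 0.5189 -0.2263 -0.5041] [ 1.4  3.2  1.2  3.3 -2.2 -2.9 -0.6 -3.6]
[[ 0.5638 -0.1449]
 [ 0.5338 -0.1992]
 [ 0.5039 -0.2535]
 [ 0.4739 -0.3078]]
[ 0.5643 -0.1463  0.081 ]
[ 0.537  -0.1989  0.061 ]
[ 0.5028 -0.2484  0.076 ]
[ 0.4744 -0.3044  0.083 ]
```

Request:
carry_out([
  {"travel": [0.47,0.82,0],"delta_rot": [0,0,0],"fingers": -1},
  {"travel": [0.47,0.82,0],"delta_rot": [0,0,0],"fingers": -1},
  {"travel": [0.47,0.82,0],"delta_rot": [0,0,0],"fingers": -1},
  {"travel": [0.47,0.82,0],"delta_rot": [0,0,0],"fingers": -1},
  {"travel": [0,0,-1],"delta_rot": [0,0,0],"fingers": -1},
])

```text
clock: 2.65
tcp_pos: [0.5655, -0.1459, 0.2075]
orientation: [0.001, 0.861, 0.509, 0.001]
wrist_force: [0.8, -0.2, -0.4]
finger_gap: 0.0852
grip_force: 0.0
```

Request:
carry_out([
  {"travel": [0,0,-1],"delta_rot": [0,0,0],"fingers": -1},
  {"travel": [0,0,-1],"delta_rot": [0,0,0],"fingers": -1},
  {"travel": [0,0,-1],"delta_rot": [0,0,0],"fingers": -1},
  {"travel": [0,0,-1],"delta_rot": [0,0,0],"fingers": -1},
  {"travel": [0,0,-1],"delta_rot": [0,0,0],"fingers": -1},
])

```text
clock: 3.28
tcp_pos: [0.5633, -0.1468, 0.0801]
orientation: [-0.0, 0.861, 0.508, -0.0]
wrist_force: [0.0, -0.2, 0.4]
finger_gap: 0.0854
grip_force: 0.0
```

Request:
carry_out([
  {"travel": [0,0,-0.6],"delta_rot": [0,0,0],"fingers": -1},
  {"travel": [0,0,-0.6],"delta_rot": [0,0,0],"fingers": -1},
  {"travel": [0,0,-0.6],"delta_rot": [0,0,0],"fingers": -1},
  {"travel": [0,0,-0.5],"delta_rot": [0,0,0],"fingers": -1},
  {"travel": [0,0,0],"delta_rot": [0,0,0],"fingers": -1},
])

```text
clock: 3.9
tcp_pos: [0.563, -0.1466, 0.0227]
orientation: [-0.001, 0.861, 0.508, -0.001]
wrist_force: [-0.4, 0.5, 0.2]
finger_gap: 0.0858
grip_force: 0.0
```

Request:
carry_out([
  {"travel": [0,0,0],"delta_rot": [0,0,0],"fingers": 1},
  {"travel": [0,0,0],"delta_rot": [0,0,0],"fingers": 1},
  {"travel": [0,0,0],"delta_rot": [0,0,0],"fingers": 1},
  {"travel": [0,0,0],"delta_rot": [0,0,0],"fingers": 1},
  {"travel": [0,0,0],"delta_rot": [0,0,0],"fingers": 1},
])

```text
clock: 4.53
tcp_pos: [0.5641, -0.147, 0.0244]
orientation: [0.0, 0.861, 0.508, 0.0]
wrist_force: [-0.6, 0.8, 3.9]
finger_gap: 0.0278
grip_force: 34.6
```

Request:
carry_out([
  {"travel": [0,0,0.5],"delta_rot": [0,0,0],"fingers": 1},
  {"travel": [0,0,0.5],"delta_rot": [0,0,0],"fingers": 1},
  {"travel": [0,0,1],"delta_rot": [0,0,0],"fingers": 1},
  {"travel": [0,0,1],"delta_rot": [0,0,0],"fingers": 1},
  {"travel": [0,0,1],"delta_rot": [0,0,0],"fingers": 1},
])

```text
clock: 5.15
tcp_pos: [0.5639, -0.1469, 0.1255]
orientation: [0.0, 0.861, 0.508, 0.0]
wrist_force: [-0.2, -0.8, 0.1]
finger_gap: 0.0275
grip_force: 34.5
```

Request:
carry_out([
  {"travel": [0,0,1],"delta_rot": [0,0,0],"fingers": 1},
  {"travel": [0,0,1],"delta_rot": [0,0,0],"fingers": 1},
  {"travel": [0,0,1],"delta_rot": [0,0,0],"fingers": 1},
  {"travel": [0,0,1],"delta_rot": [0,0,0],"fingers": 1},
  {"travel": [0,0,0],"delta_rot": [0,0,0],"fingers": 1},
])

```text
clock: 5.78
tcp_pos: [0.565, -0.1474, 0.2267]
orientation: [0.002, 0.861, 0.508, 0.002]
wrist_force: [-0.0, -0.4, -0.4]
finger_gap: 0.0275
grip_force: 34.5
```

Request:
carry_out([
  {"travel": [-0.24,0.89,0],"delta_rot": [0,0,-0.05],"fingers": 1},
  {"travel": [-0.24,0.89,0],"delta_rot": [0,0,-0.05],"fingers": 1},
  {"travel": [-0.24,0.89,0],"delta_rot": [0,0,-0.05],"fingers": 1},
  {"travel": [-0.24,0.89,0],"delta_rot": [0,0,-0.05],"fingers": 1},
  {"travel": [-0.24,0.89,0],"delta_rot": [0,0,-0.05],"fingers": 1},
])

```text
clock: 6.4
tcp_pos: [0.532, -0.0336, 0.2225]
orientation: [-0.001, 0.868, 0.497, -0.001]
wrist_force: [-0.1, -0.6, -0.7]
finger_gap: 0.0274
grip_force: 34.5
```

Request:
carry_out([
  {"travel": [-0.24,0.89,0],"delta_rot": [0,0,-0.05],"fingers": 1},
  {"travel": [-0.24,0.89,0],"delta_rot": [0,0,-0.05],"fingers": 1},
  {"travel": [-0.24,0.89,0],"delta_rot": [0,0,-0.05],"fingers": 1},
  {"travel": [-0.24,0.89,0],"delta_rot": [0,0,-0.05],"fingers": 1},
  {"travel": [-0.24,0.89,0],"delta_rot": [0,0,-0.05],"fingers": 1},
])

```text
clock: 7.02
tcp_pos: [0.5017, 0.0774, 0.2225]
orientation: [-0.001, 0.874, 0.487, -0.001]
wrist_force: [0.6, -0.6, -0.5]
finger_gap: 0.0276
grip_force: 34.5
```

Request:
carry_out([
  {"travel": [-0.24,0.89,0],"delta_rot": [0,0,-0.05],"fingers": 1},
  {"travel": [-0.24,0.89,0],"delta_rot": [0,0,-0.05],"fingers": 1},
  {"travel": [-0.24,0.89,0],"delta_rot": [0,0,-0.05],"fingers": 1},
  {"travel": [-0.24,0.89,0],"delta_rot": [0,0,-0.05],"fingers": 1},
  {"travel": [-0.24,0.89,0],"delta_rot": [0,0,-0.05],"fingers": 1},
])

```text
clock: 7.65
tcp_pos: [0.4716, 0.1882, 0.2225]
orientation: [-0.0, 0.88, 0.476, -0.001]
wrist_force: [1.1, 0.4, -0.7]
finger_gap: 0.0275
grip_force: 34.5
```

```bash
python3 -c "
from h import *
wrist('w2')"
```

```text
t 7.65 tcp [0.4716 0.1882 0.2225] yang -0.58 zax [-0.003 -0.    -1.   ] gap 0.0275 grip 34.5 F [ 1.1  0.4 -0.7] q6 2.37
```

View pics/w2.png

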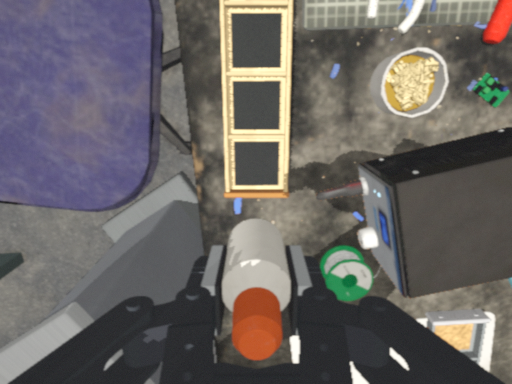

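The wrist view shows the bottle held straight. The wood bay mats are centred at (257,165), (257,105) and (257,39), and the rack's right end is at row 195. I'll project these.

Run:
```python
from h import *
c=np.load('w2.npz');T=c['T']
P=np.array([hit(c,q,.006,T)[:2] for q in[(257,39),(257,105),(257,164.5)]]);print(P.round(4))
for q in[(225,193),(288,193)]:print(hit(c,q,.022,T).round(4))
r=fit(B[1:],P);print(r.x.round(4),(r.fun*1e3).round(1));print(w(r.x,B).round(4))
```

```text
[[0.5422 0.2943]
 [0.5078 0.2416]
 [0.473  0.1885]]
[0.4285 0.184  0.022 ]
[0.4859 0.1465 0.022 ]
[ 0.5246  0.2674 -0.5788] [-0.6 -0.9 -0.1 -0.2  0.7  1.1]
[[0.5755 0.3453]
 [0.5416 0.2934]
 [0.5077 0.2415]
 [0.4738 0.1896]]
```

Request:
carry_out([
  {"travel": [0.09,0.04,-1],"delta_rot": [0,0,0],"fingers": 1},
  {"travel": [0,0,-1],"delta_rot": [0,0,0],"fingers": 1},
  {"travel": [0,0,-1],"delta_rot": [0,0,0],"fingers": 1},
  {"travel": [0,0,-1],"delta_rot": [0,0,0],"fingers": 1},
  {"travel": [0,0,-1],"delta_rot": [0,0,0],"fingers": 1},
])

```text
clock: 8.32
tcp_pos: [0.4742, 0.1881, 0.0971]
orientation: [-0.0, 0.88, 0.476, -0.001]
wrist_force: [-1.2, -0.1, -0.0]
finger_gap: 0.0276
grip_force: 34.5
```

Request:
carry_out([
  {"travel": [0,0,-1],"delta_rot": [0,0,0],"fingers": 1},
  {"travel": [0,0,-0.8],"delta_rot": [0,0,0],"fingers": 1},
  {"travel": [0,0,-0.6],"delta_rot": [0,0,0],"fingers": 1},
  {"travel": [0,0,-0.3],"delta_rot": [0,0,0],"fingers": 1},
  {"travel": [0,0,-0.16],"delta_rot": [0,0,0],"fingers": 1},
])

```text
clock: 8.95
tcp_pos: [0.4758, 0.188, 0.0271]
orientation: [0.0, 0.88, 0.475, -0.0]
wrist_force: [-0.3, -0.0, -0.0]
finger_gap: 0.0272
grip_force: 34.6
```

Request:
carry_out([
  {"travel": [0,0,-0.07],"delta_rot": [0,0,0],"fingers": 1},
  {"travel": [0,0,-0.07],"delta_rot": [0,0,0],"fingers": 1},
  {"travel": [0,0,0],"delta_rot": [0,0,0],"fingers": 1},
])

```text
clock: 9.32
tcp_pos: [0.4766, 0.188, 0.0244]
orientation: [0.0, 0.88, 0.475, 0.001]
wrist_force: [0.1, 0.3, 2.6]
finger_gap: 0.0277
grip_force: 34.7
```

Request:
carry_out([
  {"travel": [0,0,0],"delta_rot": [0,0,0],"fingers": -1},
  {"travel": [0,0,0],"delta_rot": [0,0,0],"fingers": -1},
  {"travel": [0,0,0],"delta_rot": [0,0,0],"fingers": -1},
  {"travel": [0,0,0],"delta_rot": [0,0,0],"fingers": -1},
  {"travel": [0,0,0.5],"delta_rot": [0,0,0],"fingers": -1},
])

```text
clock: 9.95
tcp_pos: [0.475, 0.1876, 0.0359]
orientation: [-0.0, 0.88, 0.475, -0.001]
wrist_force: [-0.2, 0.3, -0.7]
finger_gap: 0.0853
grip_force: 0.0
```

Request:
carry_out([
  {"travel": [0,0,0.5],"delta_rot": [0,0,0],"fingers": -1},
  {"travel": [0,0,1],"delta_rot": [0,0,0],"fingers": -1},
  {"travel": [0,0,1],"delta_rot": [0,0,0],"fingers": -1},
  {"travel": [0,0,1],"delta_rot": [0,0,0],"fingers": -1},
  {"travel": [0,0,1],"delta_rot": [0,0,0],"fingers": -1},
])

```text
clock: 10.58
tcp_pos: [0.4762, 0.1879, 0.1509]
orientation: [0.0, 0.88, 0.475, 0.001]
wrist_force: [0.3, 0.6, 0.0]
finger_gap: 0.0856
grip_force: 0.0
```

Request:
carry_out([
  {"travel": [0,0,1],"delta_rot": [0,0,0],"fingers": -1},
  {"travel": [0,0,1],"delta_rot": [0,0,0],"fingers": -1},
  {"travel": [0,0,1],"delta_rot": [0,0,0],"fingers": -1},
  {"travel": [0.15,-0.97,0],"delta_rot": [0,0,0.047],"fingers": -1},
  {"travel": [0.15,-0.97,0],"delta_rot": [0,0,0.047],"fingers": -1},
])

```text
clock: 11.2
tcp_pos: [0.4839, 0.1391, 0.2255]
orientation: [0.001, 0.877, 0.48, 0.001]
wrist_force: [-0.3, 0.3, -1.1]
finger_gap: 0.0852
grip_force: 0.0
```

```bash
python3 -c "
from h import *
wrist('w3')"
```

```text
t 11.2 tcp [0.4839 0.1391 0.2255] yang -0.569 zax [ 0.003  0.    -1.   ] gap 0.0852 grip 0.0 F [-0.3  0.3 -1.1] q6 2.26
```

View pics/w3.png

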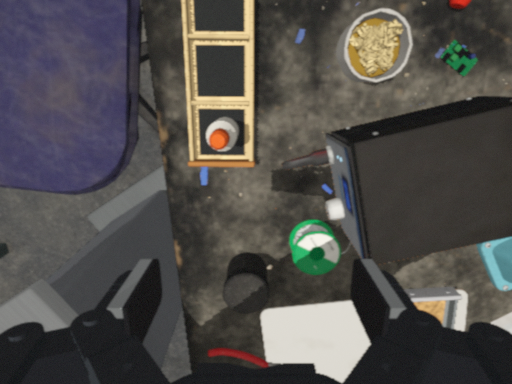

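The orange bottle stands upright in the right end bay at (222,135). Next is the white tub.

Request:
carry_out([
  {"travel": [0.15,-0.97,0],"delta_rot": [0,0,0.047],"fingers": -1},
  {"travel": [0.15,-0.97,0],"delta_rot": [0,0,0.047],"fingers": -1},
  {"travel": [0.15,-0.97,0],"delta_rot": [0,0,0.047],"fingers": -1},
  {"travel": [0.15,-0.97,0],"delta_rot": [0,0,0.047],"fingers": -1},
  {"travel": [0.15,-0.97,0],"delta_rot": [0,0,0.047],"fingers": -1},
])

```text
clock: 11.88
tcp_pos: [0.5024, 0.0176, 0.2248]
orientation: [0.0, 0.872, 0.49, 0.001]
wrist_force: [-0.2, 0.4, -0.2]
finger_gap: 0.0857
grip_force: 0.0
```

Request:
carry_out([
  {"travel": [0.15,-0.97,0],"delta_rot": [0,0,0.047],"fingers": -1},
  {"travel": [0.15,-0.97,0],"delta_rot": [0,0,0.047],"fingers": -1},
  {"travel": [0.15,-0.97,0],"delta_rot": [0,0,0.047],"fingers": -1},
  {"travel": [0.15,-0.97,0],"delta_rot": [0,0,0.047],"fingers": -1},
  {"travel": [0.15,-0.97,0],"delta_rot": [0,0,0.047],"fingers": -1},
])

```text
clock: 12.5
tcp_pos: [0.5212, -0.1036, 0.2249]
orientation: [0.0, 0.866, 0.5, 0.0]
wrist_force: [0.4, 0.2, -0.2]
finger_gap: 0.0854
grip_force: 0.0
```

Request:
carry_out([
  {"travel": [0.15,-0.97,0],"delta_rot": [0,0,0.047],"fingers": -1},
  {"travel": [0.15,-0.97,0],"delta_rot": [0,0,0.047],"fingers": -1},
  {"travel": [0.15,-0.97,0],"delta_rot": [0,0,0.047],"fingers": -1},
  {"travel": [0.15,-0.97,0],"delta_rot": [0,0,0.047],"fingers": -1},
  {"travel": [0,0,-1],"delta_rot": [0,0,0],"fingers": -1},
])

```text
clock: 13.12
tcp_pos: [0.5378, -0.2024, 0.2012]
orientation: [0.003, 0.862, 0.507, 0.001]
wrist_force: [-0.2, 0.2, -0.6]
finger_gap: 0.0853
grip_force: 0.0
```

Request:
carry_out([
  {"travel": [0,0,-1],"delta_rot": [0,0,0],"fingers": -1},
  {"travel": [0,0,-1],"delta_rot": [0,0,0],"fingers": -1},
  {"travel": [0,0,-1],"delta_rot": [0,0,0],"fingers": -1},
  {"travel": [0,0,-1],"delta_rot": [0,0,0],"fingers": -1},
  {"travel": [0,0,-1],"delta_rot": [0,0,0],"fingers": -1},
])

```text
clock: 13.75
tcp_pos: [0.5365, -0.2, 0.0741]
orientation: [0.001, 0.861, 0.508, 0.0]
wrist_force: [0.2, -0.8, 0.6]
finger_gap: 0.0853
grip_force: 0.0
```

Request:
carry_out([
  {"travel": [0,0,-0.6],"delta_rot": [0,0,0],"fingers": -1},
  {"travel": [0,0,-0.6],"delta_rot": [0,0,0],"fingers": -1},
  {"travel": [0,0,-0.6],"delta_rot": [0,0,0],"fingers": -1},
  {"travel": [0,0,-0.2],"delta_rot": [0,0,0],"fingers": -1},
  {"travel": [0,0,0],"delta_rot": [0,0,0],"fingers": -1},
])

```text
clock: 14.38
tcp_pos: [0.5359, -0.2001, 0.0236]
orientation: [-0.0, 0.861, 0.508, -0.0]
wrist_force: [0.1, -0.5, 0.9]
finger_gap: 0.085
grip_force: 0.0
```

Request:
carry_out([
  {"travel": [0,0,0],"delta_rot": [0,0,0],"fingers": 1},
  {"travel": [0,0,0],"delta_rot": [0,0,0],"fingers": 1},
  {"travel": [0,0,0],"delta_rot": [0,0,0],"fingers": 1},
  {"travel": [0,0,0],"delta_rot": [0,0,0],"fingers": 1},
  {"travel": [0,0,0],"delta_rot": [0,0,0],"fingers": 1},
])

```text
clock: 15.0
tcp_pos: [0.5362, -0.2002, 0.0244]
orientation: [0.0, 0.861, 0.508, 0.0]
wrist_force: [-1.7, 0.5, 5.2]
finger_gap: 0.0312
grip_force: 35.0
```

Request:
carry_out([
  {"travel": [0,0,0.5],"delta_rot": [0,0,0],"fingers": 1},
  {"travel": [0,0,0.5],"delta_rot": [0,0,0],"fingers": 1},
  {"travel": [0,0,1],"delta_rot": [0,0,0],"fingers": 1},
  {"travel": [0,0,1],"delta_rot": [0,0,0],"fingers": 1},
  {"travel": [0,0,1],"delta_rot": [0,0,0],"fingers": 1},
])

```text
clock: 15.62
tcp_pos: [0.5362, -0.2002, 0.1255]
orientation: [0.0, 0.861, 0.508, 0.0]
wrist_force: [0.2, -0.7, -0.4]
finger_gap: 0.0314
grip_force: 34.8
```

Request:
carry_out([
  {"travel": [0,0,1],"delta_rot": [0,0,0],"fingers": 1},
  {"travel": [0,0,1],"delta_rot": [0,0,0],"fingers": 1},
  {"travel": [0,0,1],"delta_rot": [0,0,0],"fingers": 1},
  {"travel": [0,0,1],"delta_rot": [0,0,0],"fingers": 1},
  {"travel": [-0.063,0.98,0],"delta_rot": [0,0,-0.042],"fingers": 1},
])

```text
clock: 16.25
tcp_pos: [0.5359, -0.1772, 0.227]
orientation: [0.003, 0.863, 0.505, 0.001]
wrist_force: [0.6, 0.7, 0.0]
finger_gap: 0.0312
grip_force: 34.8
```

Request:
carry_out([
  {"travel": [-0.063,0.98,0],"delta_rot": [0,0,-0.042],"fingers": 1},
  {"travel": [-0.063,0.98,0],"delta_rot": [0,0,-0.042],"fingers": 1},
  {"travel": [-0.063,0.98,0],"delta_rot": [0,0,-0.042],"fingers": 1},
  {"travel": [-0.063,0.98,0],"delta_rot": [0,0,-0.042],"fingers": 1},
  {"travel": [-0.063,0.98,0],"delta_rot": [0,0,-0.042],"fingers": 1},
])

```text
clock: 16.88
tcp_pos: [0.5265, -0.0524, 0.2247]
orientation: [0.0, 0.868, 0.497, 0.0]
wrist_force: [-0.2, 0.1, -0.6]
finger_gap: 0.0318
grip_force: 34.8
```

Request:
carry_out([
  {"travel": [-0.063,0.98,0],"delta_rot": [0,0,-0.042],"fingers": 1},
  {"travel": [-0.063,0.98,0],"delta_rot": [0,0,-0.042],"fingers": 1},
  {"travel": [-0.063,0.98,0],"delta_rot": [0,0,-0.042],"fingers": 1},
  {"travel": [-0.063,0.98,0],"delta_rot": [0,0,-0.042],"fingers": 1},
  {"travel": [-0.063,0.98,0],"delta_rot": [0,0,-0.042],"fingers": 1},
])

```text
clock: 17.5
tcp_pos: [0.5186, 0.0702, 0.2247]
orientation: [0.0, 0.873, 0.488, 0.0]
wrist_force: [0.1, 0.6, -0.1]
finger_gap: 0.0312
grip_force: 34.8
```

Request:
carry_out([
  {"travel": [-0.063,0.98,0],"delta_rot": [0,0,-0.042],"fingers": 1},
  {"travel": [-0.063,0.98,0],"delta_rot": [0,0,-0.042],"fingers": 1},
  {"travel": [-0.063,0.98,0],"delta_rot": [0,0,-0.042],"fingers": 1},
  {"travel": [-0.063,0.98,0],"delta_rot": [0,0,-0.042],"fingers": 1},
  {"travel": [-0.063,0.98,0],"delta_rot": [0,0,-0.042],"fingers": 1},
])

```text
clock: 18.12
tcp_pos: [0.5107, 0.1927, 0.2247]
orientation: [0.0, 0.878, 0.479, 0.0]
wrist_force: [-0.6, -0.9, -0.6]
finger_gap: 0.0313
grip_force: 34.8
```

Request:
carry_out([
  {"travel": [-0.063,0.98,0],"delta_rot": [0,0,-0.042],"fingers": 1},
  {"travel": [-0.063,0.98,0],"delta_rot": [0,0,-0.042],"fingers": 1},
  {"travel": [0,0,0],"delta_rot": [0,0,0],"fingers": 1},
])

```text
clock: 18.5
tcp_pos: [0.5074, 0.2422, 0.2245]
orientation: [0.0, 0.879, 0.476, 0.0]
wrist_force: [0.1, -0.4, 0.0]
finger_gap: 0.0317
grip_force: 34.8
```

Request:
carry_out([
  {"travel": [0,0,-1],"delta_rot": [0,0,0],"fingers": 1},
  {"travel": [0,0,-1],"delta_rot": [0,0,0],"fingers": 1},
  {"travel": [0,0,-1],"delta_rot": [0,0,0],"fingers": 1},
  {"travel": [0,0,-1],"delta_rot": [0,0,0],"fingers": 1},
  {"travel": [0,0,-1],"delta_rot": [0,0,0],"fingers": 1},
])

```text
clock: 19.12
tcp_pos: [0.5079, 0.24, 0.0986]
orientation: [0.0, 0.88, 0.475, 0.0]
wrist_force: [1.0, 0.4, -0.5]
finger_gap: 0.0318
grip_force: 34.8
```

Request:
carry_out([
  {"travel": [0,0,-1],"delta_rot": [0,0,0],"fingers": 1},
  {"travel": [0,0,-0.8],"delta_rot": [0,0,0],"fingers": 1},
  {"travel": [0,0,-0.6],"delta_rot": [0,0,0],"fingers": 1},
  {"travel": [0,0,-0.3],"delta_rot": [0,0,0],"fingers": 1},
  {"travel": [0,0,-0.16],"delta_rot": [0,0,0],"fingers": 1},
])

```text
clock: 19.75
tcp_pos: [0.5079, 0.2407, 0.0274]
orientation: [0.0, 0.88, 0.475, 0.0]
wrist_force: [0.1, 0.3, -1.4]
finger_gap: 0.0314
grip_force: 34.8
```

Request:
carry_out([
  {"travel": [0,0,-0.07],"delta_rot": [0,0,0],"fingers": 1},
  {"travel": [0,0,-0.07],"delta_rot": [0,0,0],"fingers": 1},
  {"travel": [0,0,0],"delta_rot": [0,0,0],"fingers": 1},
])

```text
clock: 20.12
tcp_pos: [0.5082, 0.2411, 0.0244]
orientation: [0.0, 0.88, 0.475, 0.001]
wrist_force: [0.5, -0.4, 0.5]
finger_gap: 0.0313
grip_force: 35.0
```

Request:
carry_out([
  {"travel": [0,0,-0.04],"delta_rot": [0,0,0],"fingers": 1},
  {"travel": [0,0,0],"delta_rot": [0,0,0],"fingers": 1},
])

```text
clock: 20.38
tcp_pos: [0.5082, 0.2411, 0.0243]
orientation: [0.0, 0.88, 0.475, 0.001]
wrist_force: [-2.7, -0.9, 9.2]
finger_gap: 0.0312
grip_force: 35.8
```

Request:
carry_out([
  {"travel": [0,0,0],"delta_rot": [0,0,0],"fingers": -1},
  {"travel": [0,0,0],"delta_rot": [0,0,0],"fingers": -1},
  {"travel": [0,0,0],"delta_rot": [0,0,0],"fingers": -1},
  {"travel": [0,0,0],"delta_rot": [0,0,0],"fingers": -1},
  {"travel": [0,0,0.54],"delta_rot": [0,0,0],"fingers": -1},
])

```text
clock: 21.0
tcp_pos: [0.5066, 0.2405, 0.0357]
orientation: [-0.0, 0.88, 0.475, -0.001]
wrist_force: [-0.6, -0.7, 0.4]
finger_gap: 0.0855
grip_force: 0.0
```

Request:
carry_out([
  {"travel": [0,0,0.5],"delta_rot": [0,0,0],"fingers": -1},
  {"travel": [0,0,1],"delta_rot": [0,0,0],"fingers": -1},
  {"travel": [0,0,1],"delta_rot": [0,0,0],"fingers": -1},
  {"travel": [0,0,1],"delta_rot": [0,0,0],"fingers": -1},
  {"travel": [0,0,1],"delta_rot": [0,0,0],"fingers": -1},
])

```text
clock: 21.62
tcp_pos: [0.5079, 0.241, 0.151]
orientation: [0.0, 0.88, 0.475, 0.001]
wrist_force: [0.7, 0.3, -0.2]
finger_gap: 0.0855
grip_force: 0.0
```

Request:
carry_out([
  {"travel": [0,0,1],"delta_rot": [0,0,0],"fingers": -1},
  {"travel": [0,0,1],"delta_rot": [0,0,0],"fingers": -1},
  {"travel": [0,0,1],"delta_rot": [0,0,0],"fingers": -1},
])

```text
clock: 22.0
tcp_pos: [0.5077, 0.2409, 0.226]
orientation: [0.0, 0.88, 0.475, 0.001]
wrist_force: [-0.2, 0.3, -0.1]
finger_gap: 0.0855
grip_force: 0.0
```

Request:
carry_out([
  {"travel": [-0.007,-0.984,0],"delta_rot": [0,0,0.038],"fingers": -1},
  {"travel": [-0.007,-0.984,0],"delta_rot": [0,0,0.038],"fingers": -1},
  {"travel": [-0.007,-0.984,0],"delta_rot": [0,0,0.038],"fingers": -1},
  {"travel": [-0.007,-0.984,0],"delta_rot": [0,0,0.038],"fingers": -1},
  {"travel": [-0.007,-0.984,0],"delta_rot": [0,0,0.038],"fingers": -1},
])

```text
clock: 22.62
tcp_pos: [0.5069, 0.1171, 0.2251]
orientation: [0.0, 0.875, 0.484, 0.001]
wrist_force: [-0.1, -0.1, 0.1]
finger_gap: 0.0853
grip_force: 0.0
```

Request:
carry_out([
  {"travel": [-0.007,-0.984,0],"delta_rot": [0,0,0.038],"fingers": -1},
  {"travel": [-0.007,-0.984,0],"delta_rot": [0,0,0.038],"fingers": -1},
  {"travel": [-0.007,-0.984,0],"delta_rot": [0,0,0.038],"fingers": -1},
  {"travel": [-0.007,-0.984,0],"delta_rot": [0,0,0.038],"fingers": -1},
  {"travel": [-0.007,-0.984,0],"delta_rot": [0,0,0.038],"fingers": -1},
])

```text
clock: 23.25
tcp_pos: [0.506, -0.0059, 0.2251]
orientation: [0.001, 0.871, 0.492, 0.001]
wrist_force: [0.6, -0.1, -0.4]
finger_gap: 0.0855
grip_force: 0.0
```

Request:
carry_out([
  {"travel": [-0.007,-0.984,0],"delta_rot": [0,0,0.038],"fingers": -1},
  {"travel": [-0.007,-0.984,0],"delta_rot": [0,0,0.038],"fingers": -1},
  {"travel": [-0.007,-0.984,0],"delta_rot": [0,0,0.038],"fingers": -1},
  {"travel": [-0.007,-0.984,0],"delta_rot": [0,0,0.038],"fingers": -1},
  {"travel": [-0.007,-0.984,0],"delta_rot": [0,0,0.038],"fingers": -1},
])

```text
clock: 23.88
tcp_pos: [0.5051, -0.129, 0.2252]
orientation: [0.001, 0.866, 0.5, 0.001]
wrist_force: [0.3, 1.0, -0.6]
finger_gap: 0.0854
grip_force: 0.0
```

Request:
carry_out([
  {"travel": [-0.007,-0.984,0],"delta_rot": [0,0,0.038],"fingers": -1},
  {"travel": [-0.007,-0.984,0],"delta_rot": [0,0,0.038],"fingers": -1},
  {"travel": [-0.007,-0.984,0],"delta_rot": [0,0,0.038],"fingers": -1},
  {"travel": [-0.007,-0.984,0],"delta_rot": [0,0,0.038],"fingers": -1},
  {"travel": [-0.007,-0.984,0],"delta_rot": [0,0,0.038],"fingers": -1},
])

```text
clock: 24.5
tcp_pos: [0.5042, -0.252, 0.2252]
orientation: [0.001, 0.861, 0.508, 0.0]
wrist_force: [0.2, 0.5, -0.5]
finger_gap: 0.0855
grip_force: 0.0
```

```bash
python3 -c "
from h import *
st()
import cv2
from workcell import env
a=env.read_camera('top')['color'][170:250,90:190,::-1];b=env.read_camera('scene')['color'][230:310,120:270,::-1]
cv2.imwrite('pics/c1.png',np.hstack([cv2.resize(a,(400,320)),cv2.resize(b,(400,320))]))"
```

```text
t 24.5 tcp [ 0.5042 -0.252   0.2252] yang -0.504 zax [ 0.001 -0.001 -1.   ] gap 0.0855 grip 0.0 F [ 0.2  0.5 -0.5] q6 1.47
```

View pics/c1.png

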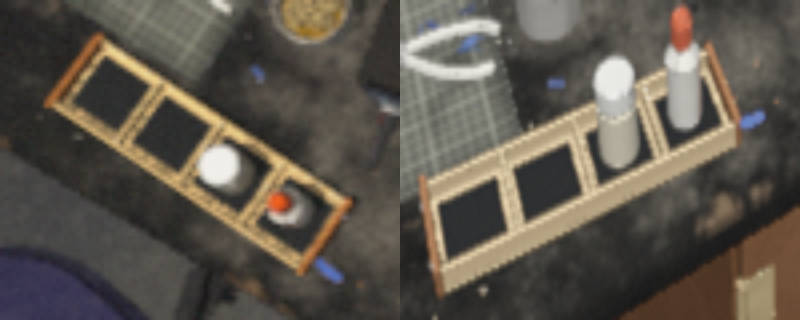

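White (220,165) and orange (280,205) stand upright in bays 3 and 4. Next is the black bottle.

Request:
carry_out([
  {"travel": [0,0.06,-1],"delta_rot": [0,0,0],"fingers": -1},
  {"travel": [0,0,-1],"delta_rot": [0,0,0],"fingers": -1},
  {"travel": [0,0,-1],"delta_rot": [0,0,0],"fingers": -1},
  {"travel": [0,0,-1],"delta_rot": [0,0,0],"fingers": -1},
  {"travel": [0,0,-1],"delta_rot": [0,0,0],"fingers": -1},
])

```text
clock: 25.22
tcp_pos: [0.5044, -0.2489, 0.099]
orientation: [0.0, 0.861, 0.509, 0.0]
wrist_force: [0.3, 0.4, -0.3]
finger_gap: 0.0854
grip_force: 0.0
```

Request:
carry_out([
  {"travel": [0,0,-1],"delta_rot": [0,0,0],"fingers": -1},
  {"travel": [0,0,-0.8],"delta_rot": [0,0,0],"fingers": -1},
  {"travel": [0,0,-0.6],"delta_rot": [0,0,0],"fingers": -1},
  {"travel": [0,0,-0.46],"delta_rot": [0,0,0],"fingers": -1},
  {"travel": [0,0,-0.2],"delta_rot": [0,0,0],"fingers": -1},
])

```text
clock: 25.85
tcp_pos: [0.5041, -0.2494, 0.022]
orientation: [-0.0, 0.861, 0.508, -0.0]
wrist_force: [0.1, -0.5, -0.4]
finger_gap: 0.0851
grip_force: 0.0
```

Request:
carry_out([
  {"travel": [0,0,0],"delta_rot": [0,0,0],"fingers": 1},
  {"travel": [0,0,0],"delta_rot": [0,0,0],"fingers": 1},
  {"travel": [0,0,0],"delta_rot": [0,0,0],"fingers": 1},
  {"travel": [0,0,0],"delta_rot": [0,0,0],"fingers": 1},
  {"travel": [0,0,0],"delta_rot": [0,0,0],"fingers": 1},
])

```text
clock: 26.48
tcp_pos: [0.5047, -0.2501, 0.0231]
orientation: [0.001, 0.861, 0.508, 0.0]
wrist_force: [-0.0, 0.4, 5.5]
finger_gap: 0.0348
grip_force: 35.3
```

Request:
carry_out([
  {"travel": [0,0,0.5],"delta_rot": [0,0,0],"fingers": 1},
  {"travel": [0,0,0.5],"delta_rot": [0,0,0],"fingers": 1},
  {"travel": [0,0,1],"delta_rot": [0,0,0],"fingers": 1},
  {"travel": [0,0,1],"delta_rot": [0,0,0],"fingers": 1},
  {"travel": [0,0,1],"delta_rot": [0,0,0],"fingers": 1},
])

```text
clock: 27.1
tcp_pos: [0.5041, -0.2496, 0.1238]
orientation: [0.0, 0.861, 0.508, 0.0]
wrist_force: [-0.2, -0.8, -0.2]
finger_gap: 0.0344
grip_force: 35.0
```

Request:
carry_out([
  {"travel": [0,0,1],"delta_rot": [0,0,0],"fingers": 1},
  {"travel": [0,0,1],"delta_rot": [0,0,0],"fingers": 1},
  {"travel": [0,0,1],"delta_rot": [0,0,0],"fingers": 1},
  {"travel": [0,0,1],"delta_rot": [0,0,0],"fingers": 1},
  {"travel": [0,0,0],"delta_rot": [0,0,0],"fingers": 1},
])

```text
clock: 27.72
tcp_pos: [0.5052, -0.2503, 0.2249]
orientation: [0.002, 0.861, 0.508, 0.001]
wrist_force: [0.2, -0.0, -1.1]
finger_gap: 0.0344
grip_force: 35.0
```

```bash
python3 -c "
from h import *
wrist('w4')"
```

```text
t 27.73 tcp [ 0.5052 -0.2503  0.2249] yang -0.504 zax [ 0.004 -0.003 -1.   ] gap 0.0344 grip 35.0 F [ 0.2 -0.  -1.1] q6 1.47
```

View pics/w4.png

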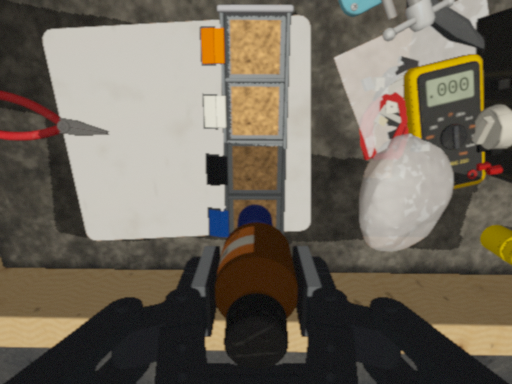

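The black bottle is held upright and the blue one is still in its bay. Carrying it over.

Request:
carry_out([
  {"travel": [0.067,0.986,0],"delta_rot": [0,0,-0.035],"fingers": 1},
  {"travel": [0.067,0.986,0],"delta_rot": [0,0,-0.035],"fingers": 1},
  {"travel": [0.067,0.986,0],"delta_rot": [0,0,-0.035],"fingers": 1},
  {"travel": [0.067,0.986,0],"delta_rot": [0,0,-0.035],"fingers": 1},
  {"travel": [0.067,0.986,0],"delta_rot": [0,0,-0.035],"fingers": 1},
])

```text
clock: 28.4
tcp_pos: [0.5117, -0.1252, 0.2207]
orientation: [-0.001, 0.866, 0.501, -0.001]
wrist_force: [-1.3, 0.2, -0.4]
finger_gap: 0.0347
grip_force: 35.0
```

Request:
carry_out([
  {"travel": [0.067,0.986,0],"delta_rot": [0,0,-0.035],"fingers": 1},
  {"travel": [0.067,0.986,0],"delta_rot": [0,0,-0.035],"fingers": 1},
  {"travel": [0.067,0.986,0],"delta_rot": [0,0,-0.035],"fingers": 1},
  {"travel": [0.067,0.986,0],"delta_rot": [0,0,-0.035],"fingers": 1},
  {"travel": [0.067,0.986,0],"delta_rot": [0,0,-0.035],"fingers": 1},
])

```text
clock: 29.02
tcp_pos: [0.52, -0.0022, 0.2207]
orientation: [-0.001, 0.87, 0.493, -0.001]
wrist_force: [-0.0, -0.7, -0.7]
finger_gap: 0.0345
grip_force: 35.0
```

Request:
carry_out([
  {"travel": [0.067,0.986,0],"delta_rot": [0,0,-0.035],"fingers": 1},
  {"travel": [0.067,0.986,0],"delta_rot": [0,0,-0.035],"fingers": 1},
  {"travel": [0.067,0.986,0],"delta_rot": [0,0,-0.035],"fingers": 1},
  {"travel": [0.067,0.986,0],"delta_rot": [0,0,-0.035],"fingers": 1},
  {"travel": [0.067,0.986,0],"delta_rot": [0,0,-0.035],"fingers": 1},
])

```text
clock: 29.65
tcp_pos: [0.5284, 0.1209, 0.2207]
orientation: [-0.0, 0.874, 0.485, -0.001]
wrist_force: [0.0, 0.7, -0.7]
finger_gap: 0.0347
grip_force: 35.0
```

Request:
carry_out([
  {"travel": [0.067,0.986,0],"delta_rot": [0,0,-0.035],"fingers": 1},
  {"travel": [0.067,0.986,0],"delta_rot": [0,0,-0.035],"fingers": 1},
  {"travel": [0.067,0.986,0],"delta_rot": [0,0,-0.035],"fingers": 1},
  {"travel": [0.067,0.986,0],"delta_rot": [0,0,-0.035],"fingers": 1},
  {"travel": [0.067,0.986,0],"delta_rot": [0,0,-0.035],"fingers": 1},
])

```text
clock: 30.28
tcp_pos: [0.5368, 0.2439, 0.2206]
orientation: [-0.0, 0.878, 0.478, -0.001]
wrist_force: [-0.6, 0.5, -1.0]
finger_gap: 0.0344
grip_force: 35.0
```

Request:
carry_out([
  {"travel": [0.067,0.986,0],"delta_rot": [0,0,-0.035],"fingers": 1},
  {"travel": [0.067,0.986,0],"delta_rot": [0,0,-0.035],"fingers": 1},
  {"travel": [0,0,0],"delta_rot": [0,0,0],"fingers": 1},
])

```text
clock: 30.65
tcp_pos: [0.5401, 0.2938, 0.2204]
orientation: [-0.0, 0.88, 0.476, -0.001]
wrist_force: [-0.5, -0.6, -1.1]
finger_gap: 0.0343
grip_force: 35.0
```

Request:
carry_out([
  {"travel": [0,0,-1],"delta_rot": [0,0,0],"fingers": 1},
  {"travel": [0,0,-1],"delta_rot": [0,0,0],"fingers": 1},
  {"travel": [0,0,-1],"delta_rot": [0,0,0],"fingers": 1},
  {"travel": [0,0,-1],"delta_rot": [0,0,0],"fingers": 1},
  {"travel": [0,0,-1],"delta_rot": [0,0,0],"fingers": 1},
])

```text
clock: 31.28
tcp_pos: [0.5403, 0.2914, 0.0956]
orientation: [0.0, 0.88, 0.474, -0.001]
wrist_force: [0.4, -0.7, -1.4]
finger_gap: 0.0349
grip_force: 35.0
```

Request:
carry_out([
  {"travel": [0,0,-1],"delta_rot": [0,0,0],"fingers": 1},
  {"travel": [0,0,-0.8],"delta_rot": [0,0,0],"fingers": 1},
  {"travel": [0,0,-0.6],"delta_rot": [0,0,0],"fingers": 1},
  {"travel": [0,0,-0.3],"delta_rot": [0,0,0],"fingers": 1},
  {"travel": [0,0,-0.16],"delta_rot": [0,0,0],"fingers": 1},
])

```text
clock: 31.9
tcp_pos: [0.5411, 0.2925, 0.0256]
orientation: [0.0, 0.88, 0.475, -0.0]
wrist_force: [0.3, -0.1, -1.1]
finger_gap: 0.0343
grip_force: 35.0
```

Request:
carry_out([
  {"travel": [0,0,-0.07],"delta_rot": [0,0,0],"fingers": 1},
  {"travel": [0,0,-0.07],"delta_rot": [0,0,0],"fingers": 1},
  {"travel": [0,0,0],"delta_rot": [0,0,0],"fingers": 1},
])

```text
clock: 32.28
tcp_pos: [0.5416, 0.293, 0.0231]
orientation: [0.0, 0.88, 0.475, 0.001]
wrist_force: [-0.0, -0.2, 1.8]
finger_gap: 0.0343
grip_force: 35.2
```

Request:
carry_out([
  {"travel": [0,0,0],"delta_rot": [0,0,0],"fingers": -1},
  {"travel": [0,0,0],"delta_rot": [0,0,0],"fingers": -1},
  {"travel": [0,0,0],"delta_rot": [0,0,0],"fingers": -1},
  {"travel": [0,0,0],"delta_rot": [0,0,0],"fingers": -1},
  {"travel": [0,0,0.54],"delta_rot": [0,0,0],"fingers": -1},
])

```text
clock: 32.9
tcp_pos: [0.54, 0.2923, 0.0351]
orientation: [-0.0, 0.88, 0.475, -0.001]
wrist_force: [-0.1, 0.2, 0.2]
finger_gap: 0.0854
grip_force: 0.0
```

Request:
carry_out([
  {"travel": [0,0,0.5],"delta_rot": [0,0,0],"fingers": -1},
  {"travel": [0,0,1],"delta_rot": [0,0,0],"fingers": -1},
  {"travel": [0,0,1],"delta_rot": [0,0,0],"fingers": -1},
  {"travel": [0,0,1],"delta_rot": [0,0,0],"fingers": -1},
  {"travel": [0,0,1],"delta_rot": [0,0,0],"fingers": -1},
])

```text
clock: 33.52
tcp_pos: [0.5413, 0.2928, 0.1505]
orientation: [0.0, 0.88, 0.475, 0.001]
wrist_force: [0.8, -0.8, 0.5]
finger_gap: 0.0855
grip_force: 0.0
```

Request:
carry_out([
  {"travel": [0,0,1],"delta_rot": [0,0,0],"fingers": -1},
  {"travel": [0,0,1],"delta_rot": [0,0,0],"fingers": -1},
  {"travel": [0,0,1],"delta_rot": [0,0,0],"fingers": -1},
])

```text
clock: 33.9
tcp_pos: [0.5411, 0.2927, 0.2256]
orientation: [0.0, 0.88, 0.475, 0.001]
wrist_force: [-0.1, -0.1, 0.4]
finger_gap: 0.0854
grip_force: 0.0
```

Request:
carry_out([
  {"travel": [-0.109,-0.993,0],"delta_rot": [0,0,0.032],"fingers": -1},
  {"travel": [-0.109,-0.993,0],"delta_rot": [0,0,0.032],"fingers": -1},
  {"travel": [-0.109,-0.993,0],"delta_rot": [0,0,0.032],"fingers": -1},
  {"travel": [-0.109,-0.993,0],"delta_rot": [0,0,0.032],"fingers": -1},
  {"travel": [-0.109,-0.993,0],"delta_rot": [0,0,0.032],"fingers": -1},
])

```text
clock: 34.52
tcp_pos: [0.5274, 0.1678, 0.2247]
orientation: [0.0, 0.876, 0.482, 0.001]
wrist_force: [-0.1, 0.1, 0.1]
finger_gap: 0.0856
grip_force: 0.0
```

Request:
carry_out([
  {"travel": [-0.109,-0.993,0],"delta_rot": [0,0,0.032],"fingers": -1},
  {"travel": [-0.109,-0.993,0],"delta_rot": [0,0,0.032],"fingers": -1},
  {"travel": [-0.109,-0.993,0],"delta_rot": [0,0,0.032],"fingers": -1},
  {"travel": [-0.109,-0.993,0],"delta_rot": [0,0,0.032],"fingers": -1},
  {"travel": [-0.109,-0.993,0],"delta_rot": [0,0,0.032],"fingers": -1},
])

```text
clock: 35.15
tcp_pos: [0.5138, 0.0436, 0.2247]
orientation: [0.001, 0.872, 0.489, 0.001]
wrist_force: [-0.7, 0.6, 1.4]
finger_gap: 0.0855
grip_force: 0.0
```

Request:
carry_out([
  {"travel": [-0.109,-0.993,0],"delta_rot": [0,0,0.032],"fingers": -1},
  {"travel": [-0.109,-0.993,0],"delta_rot": [0,0,0.032],"fingers": -1},
  {"travel": [-0.109,-0.993,0],"delta_rot": [0,0,0.032],"fingers": -1},
  {"travel": [-0.109,-0.993,0],"delta_rot": [0,0,0.032],"fingers": -1},
  {"travel": [-0.109,-0.993,0],"delta_rot": [0,0,0.032],"fingers": -1},
])

```text
clock: 35.78
tcp_pos: [0.5002, -0.0805, 0.2246]
orientation: [0.001, 0.868, 0.496, 0.001]
wrist_force: [0.2, -0.0, -0.7]
finger_gap: 0.0854
grip_force: 0.0
```

Request:
carry_out([
  {"travel": [-0.109,-0.993,0],"delta_rot": [0,0,0.032],"fingers": -1},
  {"travel": [-0.109,-0.993,0],"delta_rot": [0,0,0.032],"fingers": -1},
  {"travel": [-0.109,-0.993,0],"delta_rot": [0,0,0.032],"fingers": -1},
  {"travel": [-0.109,-0.993,0],"delta_rot": [0,0,0.032],"fingers": -1},
  {"travel": [-0.109,-0.993,0],"delta_rot": [0,0,0.032],"fingers": -1},
])

```text
clock: 36.4
tcp_pos: [0.4865, -0.2047, 0.2247]
orientation: [0.001, 0.864, 0.503, 0.0]
wrist_force: [0.9, -0.0, -0.5]
finger_gap: 0.0851
grip_force: 0.0
```

Run:
```python
from h import *
c,T=wrist('w5')
d=np.load('w1.npz');t=np.load('top.npz')
u=np.array([np.sin(.504),np.cos(.504)]);b=np.array([.4755,-.303])
# distance beyond blue centre along the row (to the right)
for z in(0,.04,.08,.1):print(z,'wrist inner edge',round(-(hit(d,(256,285),z,d['T'])[:2]-b)@u,3),'step edge',round(-(hit(d,(256,340),z,d['T'])[:2]-b)@u,3))
```

```text
t 36.4 tcp [ 0.4865 -0.2047  0.2247] yang -0.517 zax [ 0.002 -0.001 -1.   ] gap 0.0851 grip 0.0 F [ 0.9 -0.  -0.5] q6 1.54
0 wrist inner edge 0.075 step edge 0.163
0.04 wrist inner edge 0.05 step edge 0.128
0.08 wrist inner edge 0.024 step edge 0.093
0.1 wrist inner edge 0.011 step edge 0.075
```

View pics/w5.png

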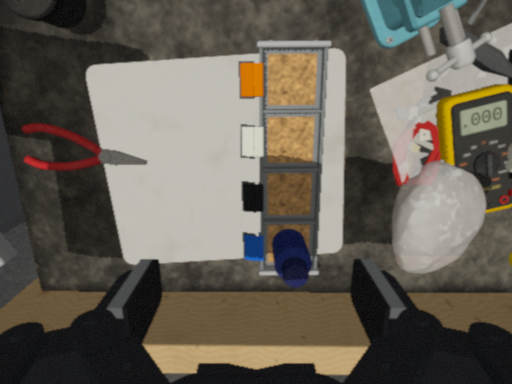

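The blue bottle is still upright at (292,255). The wooden barrier stands about 75 mm from its centre, which clears the gripper. Gripping blue.

Request:
carry_out([
  {"travel": [-0.109,-0.993,0],"delta_rot": [0,0,0.032],"fingers": -1},
  {"travel": [-0.109,-0.993,0],"delta_rot": [0,0,0.032],"fingers": -1},
  {"travel": [-0.109,-0.993,0],"delta_rot": [0,0,0.032],"fingers": -1},
  {"travel": [-0.109,-0.993,0],"delta_rot": [0,0,0.032],"fingers": -1},
  {"travel": [0,0,0],"delta_rot": [0,0,0],"fingers": -1},
])

```text
clock: 37.08
tcp_pos: [0.4756, -0.3045, 0.2242]
orientation: [0.001, 0.862, 0.507, 0.0]
wrist_force: [0.0, 1.2, 0.6]
finger_gap: 0.0856
grip_force: 0.0
```

Request:
carry_out([
  {"travel": [0,0,-1],"delta_rot": [0,0,0],"fingers": -1},
  {"travel": [0,0,-1],"delta_rot": [0,0,0],"fingers": -1},
  {"travel": [0,0,-1],"delta_rot": [0,0,0],"fingers": -1},
  {"travel": [0,0,-1],"delta_rot": [0,0,0],"fingers": -1},
  {"travel": [0,0,-1],"delta_rot": [0,0,0],"fingers": -1},
])

```text
clock: 37.7
tcp_pos: [0.4759, -0.3021, 0.0984]
orientation: [0.0, 0.861, 0.509, 0.0]
wrist_force: [0.0, -0.7, 0.2]
finger_gap: 0.0852
grip_force: 0.0
```

Request:
carry_out([
  {"travel": [0,0,-1],"delta_rot": [0,0,0],"fingers": -1},
  {"travel": [0,0,-0.8],"delta_rot": [0,0,0],"fingers": -1},
  {"travel": [0,0,-0.6],"delta_rot": [0,0,0],"fingers": -1},
  {"travel": [0,0,-0.4],"delta_rot": [0,0,0],"fingers": -1},
  {"travel": [0,0,-0.2],"delta_rot": [0,0,0],"fingers": -1},
])

```text
clock: 38.33
tcp_pos: [0.4757, -0.3029, 0.0232]
orientation: [0.0, 0.861, 0.508, 0.0]
wrist_force: [0.2, -0.2, -0.5]
finger_gap: 0.0854
grip_force: 0.0
```

Request:
carry_out([
  {"travel": [0,0,0],"delta_rot": [0,0,0],"fingers": 1},
  {"travel": [0,0,0],"delta_rot": [0,0,0],"fingers": 1},
  {"travel": [0,0,0],"delta_rot": [0,0,0],"fingers": 1},
  {"travel": [0,0,0],"delta_rot": [0,0,0],"fingers": 1},
  {"travel": [0,0,0],"delta_rot": [0,0,0],"fingers": 1},
])

```text
clock: 38.95
tcp_pos: [0.4759, -0.3034, 0.024]
orientation: [0.001, 0.861, 0.508, 0.0]
wrist_force: [-0.6, 0.1, 5.6]
finger_gap: 0.0381
grip_force: 35.4
```

Request:
carry_out([
  {"travel": [0,0,0.5],"delta_rot": [0,0,0],"fingers": 1},
  {"travel": [0,0,0.5],"delta_rot": [0,0,0],"fingers": 1},
  {"travel": [0,0,1],"delta_rot": [0,0,0],"fingers": 1},
  {"travel": [0,0,1],"delta_rot": [0,0,0],"fingers": 1},
  {"travel": [0,0,1],"delta_rot": [0,0,0],"fingers": 1},
])

```text
clock: 39.58
tcp_pos: [0.4757, -0.3032, 0.1249]
orientation: [0.0, 0.861, 0.508, 0.0]
wrist_force: [-0.3, -0.2, -1.2]
finger_gap: 0.0386
grip_force: 35.4
```

Request:
carry_out([
  {"travel": [0,0,1],"delta_rot": [0,0,0],"fingers": 1},
  {"travel": [0,0,1],"delta_rot": [0,0,0],"fingers": 1},
  {"travel": [0,0,1],"delta_rot": [0,0,0],"fingers": 1},
  {"travel": [0,0,1],"delta_rot": [0,0,0],"fingers": 1},
  {"travel": [0,0,0],"delta_rot": [0,0,0],"fingers": 1},
])

```text
clock: 40.2
tcp_pos: [0.4767, -0.304, 0.226]
orientation: [0.002, 0.861, 0.508, 0.001]
wrist_force: [-0.4, 0.8, 0.2]
finger_gap: 0.0383
grip_force: 35.4
```

Request:
carry_out([
  {"travel": [0.154,0.997,0],"delta_rot": [0,0,-0.029],"fingers": 1},
  {"travel": [0.154,0.997,0],"delta_rot": [0,0,-0.029],"fingers": 1},
  {"travel": [0.154,0.997,0],"delta_rot": [0,0,-0.029],"fingers": 1},
  {"travel": [0.154,0.997,0],"delta_rot": [0,0,-0.029],"fingers": 1},
  {"travel": [0.154,0.997,0],"delta_rot": [0,0,-0.029],"fingers": 1},
])

```text
clock: 40.83
tcp_pos: [0.4943, -0.1774, 0.2221]
orientation: [-0.001, 0.865, 0.502, -0.0]
wrist_force: [0.9, 0.1, -0.7]
finger_gap: 0.0384
grip_force: 35.4
```

Request:
carry_out([
  {"travel": [0.154,0.997,0],"delta_rot": [0,0,-0.029],"fingers": 1},
  {"travel": [0.154,0.997,0],"delta_rot": [0,0,-0.029],"fingers": 1},
  {"travel": [0.154,0.997,0],"delta_rot": [0,0,-0.029],"fingers": 1},
  {"travel": [0.154,0.997,0],"delta_rot": [0,0,-0.029],"fingers": 1},
  {"travel": [0.154,0.997,0],"delta_rot": [0,0,-0.029],"fingers": 1},
])

```text
clock: 41.45
tcp_pos: [0.5135, -0.0529, 0.2221]
orientation: [-0.001, 0.869, 0.496, -0.001]
wrist_force: [0.4, 1.0, -0.3]
finger_gap: 0.0388
grip_force: 35.4
```

Request:
carry_out([
  {"travel": [0.154,0.997,0],"delta_rot": [0,0,-0.029],"fingers": 1},
  {"travel": [0.154,0.997,0],"delta_rot": [0,0,-0.029],"fingers": 1},
  {"travel": [0.154,0.997,0],"delta_rot": [0,0,-0.029],"fingers": 1},
  {"travel": [0.154,0.997,0],"delta_rot": [0,0,-0.029],"fingers": 1},
  {"travel": [0.154,0.997,0],"delta_rot": [0,0,-0.029],"fingers": 1},
])

```text
clock: 42.08
tcp_pos: [0.5328, 0.0716, 0.2221]
orientation: [-0.0, 0.872, 0.489, -0.001]
wrist_force: [-0.2, -0.7, -0.8]
finger_gap: 0.0385
grip_force: 35.4
```

Request:
carry_out([
  {"travel": [0.154,0.997,0],"delta_rot": [0,0,-0.029],"fingers": 1},
  {"travel": [0.154,0.997,0],"delta_rot": [0,0,-0.029],"fingers": 1},
  {"travel": [0.154,0.997,0],"delta_rot": [0,0,-0.029],"fingers": 1},
  {"travel": [0.154,0.997,0],"delta_rot": [0,0,-0.029],"fingers": 1},
  {"travel": [0.154,0.997,0],"delta_rot": [0,0,-0.029],"fingers": 1},
])

```text
clock: 42.7
tcp_pos: [0.552, 0.1961, 0.2219]
orientation: [-0.0, 0.876, 0.483, -0.001]
wrist_force: [0.7, -0.3, -1.9]
finger_gap: 0.0386
grip_force: 35.4
```

Request:
carry_out([
  {"travel": [0.154,0.997,0],"delta_rot": [0,0,-0.029],"fingers": 1},
  {"travel": [0.154,0.997,0],"delta_rot": [0,0,-0.029],"fingers": 1},
  {"travel": [0.154,0.997,0],"delta_rot": [0,0,-0.029],"fingers": 1},
  {"travel": [0.154,0.997,0],"delta_rot": [0,0,-0.029],"fingers": 1},
  {"travel": [0.154,0.997,0],"delta_rot": [0,0,-0.029],"fingers": 1},
])

```text
clock: 43.32
tcp_pos: [0.5714, 0.3206, 0.2218]
orientation: [-0.0, 0.879, 0.477, -0.001]
wrist_force: [0.3, 0.5, 0.5]
finger_gap: 0.0385
grip_force: 35.4
```

Request:
carry_out([
  {"travel": [0.154,0.997,0],"delta_rot": [0,0,-0.029],"fingers": 1},
  {"travel": [0,0,0],"delta_rot": [0,0,0],"fingers": 1},
])

```text
clock: 43.58
tcp_pos: [0.5751, 0.3462, 0.2214]
orientation: [-0.0, 0.879, 0.476, -0.001]
wrist_force: [0.3, 0.6, 0.3]
finger_gap: 0.0387
grip_force: 35.4
```

```bash
python3 -c "
from h import *
wrist('w6')"
```

```text
t 43.58 tcp [0.5751 0.3462 0.2214] yang -0.578 zax [-0.002 -0.001 -1.   ] gap 0.0387 grip 35.4 F [0.3 0.6 0.3] q6 2.57
```

View pics/w6.png

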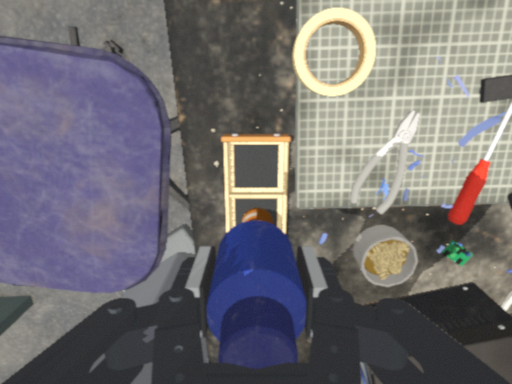

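The blue bottle is held upright, with the empty left end bay at (257,165) in line with it. Setting it down.

Request:
carry_out([
  {"travel": [0,0,-1],"delta_rot": [0,0,0],"fingers": 1},
  {"travel": [0,0,-1],"delta_rot": [0,0,0],"fingers": 1},
  {"travel": [0,0,-1],"delta_rot": [0,0,0],"fingers": 1},
  {"travel": [0,0,-1],"delta_rot": [0,0,0],"fingers": 1},
  {"travel": [0,0,-1],"delta_rot": [0,0,0],"fingers": 1},
])

```text
clock: 44.25
tcp_pos: [0.5753, 0.3435, 0.0972]
orientation: [0.0, 0.88, 0.475, -0.0]
wrist_force: [-0.6, 0.6, -0.5]
finger_gap: 0.0386
grip_force: 35.4
```

Request:
carry_out([
  {"travel": [0,0,-1],"delta_rot": [0,0,0],"fingers": 1},
  {"travel": [0,0,-0.8],"delta_rot": [0,0,0],"fingers": 1},
  {"travel": [0,0,-0.6],"delta_rot": [0,0,0],"fingers": 1},
  {"travel": [0,0,-0.3],"delta_rot": [0,0,0],"fingers": 1},
  {"travel": [0,0,-0.16],"delta_rot": [0,0,0],"fingers": 1},
])

```text
clock: 44.88
tcp_pos: [0.5758, 0.3447, 0.0268]
orientation: [0.0, 0.88, 0.475, 0.0]
wrist_force: [-0.4, -1.0, -1.0]
finger_gap: 0.0387
grip_force: 35.4
```

Request:
carry_out([
  {"travel": [0,0,-0.07],"delta_rot": [0,0,0],"fingers": 1},
  {"travel": [0,0,-0.07],"delta_rot": [0,0,0],"fingers": 1},
  {"travel": [0,0,0],"delta_rot": [0,0,0],"fingers": 1},
])

```text
clock: 45.25
tcp_pos: [0.5762, 0.3453, 0.0241]
orientation: [0.0, 0.88, 0.475, 0.001]
wrist_force: [-0.9, 0.9, 1.7]
finger_gap: 0.0385
grip_force: 35.6
```

Request:
carry_out([
  {"travel": [0,0,0],"delta_rot": [0,0,0],"fingers": -1},
  {"travel": [0,0,0],"delta_rot": [0,0,0],"fingers": -1},
  {"travel": [0,0,0],"delta_rot": [0,0,0],"fingers": -1},
  {"travel": [0,0,0],"delta_rot": [0,0,0],"fingers": -1},
  {"travel": [0,0,0.5],"delta_rot": [0,0,0],"fingers": -1},
])

```text
clock: 45.88
tcp_pos: [0.5747, 0.3445, 0.035]
orientation: [-0.0, 0.88, 0.475, -0.001]
wrist_force: [-0.7, -0.7, 0.5]
finger_gap: 0.0854
grip_force: 0.0
```

Request:
carry_out([
  {"travel": [0,0,0.5],"delta_rot": [0,0,0],"fingers": -1},
  {"travel": [0,0,1],"delta_rot": [0,0,0],"fingers": -1},
  {"travel": [0,0,1],"delta_rot": [0,0,0],"fingers": -1},
  {"travel": [0,0,1],"delta_rot": [0,0,0],"fingers": -1},
  {"travel": [0,0,1],"delta_rot": [0,0,0],"fingers": -1},
])

```text
clock: 46.5
tcp_pos: [0.576, 0.3451, 0.1506]
orientation: [0.0, 0.88, 0.475, 0.001]
wrist_force: [0.1, 0.0, -1.2]
finger_gap: 0.0854
grip_force: 0.0
```

Request:
carry_out([
  {"travel": [0,0,1],"delta_rot": [0,0,0],"fingers": -1},
  {"travel": [0,0,1],"delta_rot": [0,0,0],"fingers": -1},
  {"travel": [0,-1,0.5],"delta_rot": [0,0,0],"fingers": -1},
  {"travel": [0,-1,0],"delta_rot": [0,0,0],"fingers": -1},
  {"travel": [0,-1,0],"delta_rot": [0,0,0],"fingers": -1},
])

```text
clock: 47.12
tcp_pos: [0.5756, 0.2681, 0.2113]
orientation: [0.0, 0.88, 0.475, 0.0]
wrist_force: [0.0, 0.6, 0.8]
finger_gap: 0.0857
grip_force: 0.0
```

Request:
carry_out([
  {"travel": [0,-1,0],"delta_rot": [0,0,0],"fingers": -1},
  {"travel": [0,-1,0],"delta_rot": [0,0,0],"fingers": -1},
  {"travel": [0,-1,0],"delta_rot": [0,0,0],"fingers": -1},
  {"travel": [0,-1,0],"delta_rot": [0,0,0],"fingers": -1},
  {"travel": [0,-1,0],"delta_rot": [0,0,0],"fingers": -1},
])

```text
clock: 47.75
tcp_pos: [0.5751, 0.1428, 0.2106]
orientation: [-0.0, 0.88, 0.475, -0.0]
wrist_force: [-0.2, 0.1, 0.2]
finger_gap: 0.0851
grip_force: 0.0
```

Request:
carry_out([
  {"travel": [0,-1,0],"delta_rot": [0,0,0],"fingers": -1},
  {"travel": [0,-1,0],"delta_rot": [0,0,0],"fingers": -1},
  {"travel": [0,-1,0],"delta_rot": [0,0,0],"fingers": -1},
  {"travel": [0,-1,0],"delta_rot": [0,0,0],"fingers": -1},
  {"travel": [0,0,0],"delta_rot": [0,0,0],"fingers": -1},
])

```text
clock: 48.38
tcp_pos: [0.5751, 0.0425, 0.2107]
orientation: [-0.0, 0.881, 0.474, -0.0]
wrist_force: [0.3, 0.1, 0.2]
finger_gap: 0.0854
grip_force: 0.0
```

```bash
python3 -c "
from h import *
st()
import cv2
from workcell import env
a=env.read_camera('top')['color'][170:250,90:190,::-1];b=env.read_camera('scene')['color'][230:310,120:270,::-1]
cv2.imwrite('pics/c2.png',np.hstack([cv2.resize(a,(400,320)),cv2.resize(b,(400,320))]))"
```

```text
t 48.38 tcp [0.5751 0.0425 0.2107] yang -0.584 zax [-0.001 -0.    -1.   ] gap 0.0854 grip 0.0 F [0.3 0.1 0.2] q6 2.09
```

View pics/c2.png

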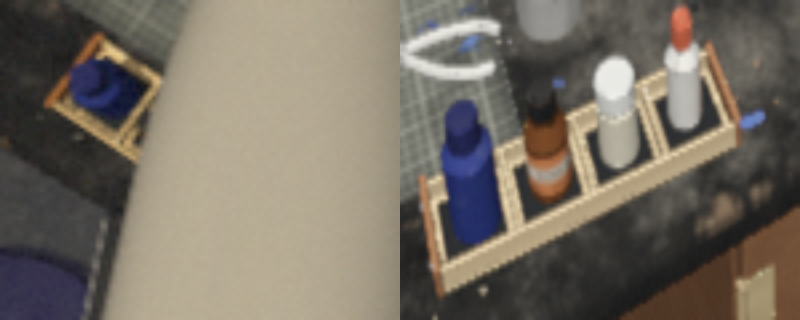

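The scene view shows blue, black, white and orange from left to right, all upright in their bays. The arm is clear, so I'm handing in.

```bash
python3 -c "
from workcell import env
print(env.hand_in())"
```

```text
the job is handed in; nothing more can be done
None
```

The job is handed in: all four bottles stand upright in the plywood rack in reverse order (blue, black, white, orange from left to right), each set down on its bay floor, at about 48 s on the clock.

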